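# Load the drip tray and slide it up the draining ramp

### The job

Stand the rinsed teat ring upright in the blue drip tray, let go of it, and then push the tray up the draining ramp, sliding it without lifting it, until it rests against the sprung black buffer of the red stop at the top. Feel for the buffer and press it only lightly (a few newtons, never as much as 12 N), leave the tray resting against it with the teat ring still upright inside, and do not disturb the other things on the counter.

Things in the scene. Friction and masses are not known exactly. Their poses are not given: they have to be found in the camera images.
- teat_center (a point): Teat ring to be loaded: hard orange screw ring, 40 mm across and 22 mm tall, with a beige teat (32 mm across, narrowing to 12 mm) rising from it; 52 mm tall in all, 50 g, standing upright on the counter. The point is on its axis, 26 mm above its underside; z up along the axis.
- tray: Blue plastic drip tray, open on top, 124 mm long (x), 90 mm wide (y), 20 mm high, walls and floor 4 mm thick, 0.3 to 0.45 kg. Loose on the low part of the ramp between its guides, with about 38 mm of bare ramp below its low end. Origin at the centre of its underside; x points up the ramp, z is square to the ramp's surface.
- deck: White draining ramp, fixed to the counter: sliding surface 310 mm long (x) and 122 mm wide (y), rising at 0.14 rad (8 degrees). Origin at the centre of the sliding surface, 32 mm above the counter; x points up the slope, z is square to the surface. Guides 11 mm wide and 12 mm high run along both long edges, 100 mm apart inside.
- stop: Red stop block fixed across the top of the ramp, 20 mm thick (x), 100 mm wide, 30 mm high. Origin at the centre of its underside on the ramp's surface, axes as the ramp's. It carries the sprung rubber buffer, which counts as part of it.
- buffer_root (a point): Where the buffer's steel screw leaves the stop's low face, 12 mm above the ramp. The black rubber buffer, 18 mm across, faces down the ramp; its free face is 12 to 36 mm from this point, different each time and not measured: find it by feel. It gives 1 mm per 4 N. Sliding the loaded tray itself takes about 1.5 to 4 N more; let go, the tray stays put by friction.
- canister: Bystander: closed formula canister, 100 mm across, 150 mm tall. Origin at the centre of its underside.
- bottle: Bystander: empty clear glass bottle, 60 mm across, 145 mm tall. Origin at the centre of its underside.
- mug: Bystander: white ceramic mug, 80 mm across, 90 mm tall. Origin at the centre of its underside.
- jar: Bystander: amber jar with a red lid, 70 mm across, 100 mm tall. Origin at the centre of its underside.
- bowl: Bystander: blue bowl, 120 mm across, 50 mm tall. Origin at the centre of its underside.
- spoon: Bystander: green-handled spoon lying on the counter, about 200 mm long. Origin at its middle.
There are look-alikes about, which are no part of the job. There is more than one size of the part that bears teat_center; the job needs the smaller. Of the things shaped like the tray, the blue one is meant.

How it is judged:
By the outcome, as a careful person would: the job done as asked, in the order asked, and still so for the second after the job is handed in, with the robot touching nothing.
It also fails if it takes over 72 s, if anything falls off the work surface, if the arm or the gripper's body presses on something with over 40 N, if the wrist force passes 120 N, or if a joint passes its speed limit or range.

### The arm

A 6-joint arm with a two-finger parallel gripper is mounted at the origin on the work surface. World frame = base frame: x ahead of the robot, y to its left, z up, the work surface at z = 0. Lengths are in mm, angles in degrees, forces in N, time in s.
With the tool pointing down it reaches from about 350 to 850 mm from the base axis. Payload 8.1 kg.
Tool frame: the origin (TCP) lies at the very end of the fingers, on their centre line; the grasp point (between the pads) lies 19 mm behind it; z points along the fingers, y is the direction in which the jaws open and shut (so a half turn about z gives the same grasp; the last joint's range is limited). The gripper opens to 85 mm and grips with 20 to 120 N. Pads are 22 mm wide; open, the fingers measure 114 mm over their backs; the gripper's body (76 mm by 85 mm) begins 54 mm behind the grasp point. The pads swing forward as they close: fully open they stand 13 mm farther back than shut.
Start: joints at [-4.893, 7.471, 85.268, -0, 87.261, -4.893], TCP at [600.004, 0.022, 197.192] pointing down, gripper open.
Joint ranges: [-169.43, 169.43], [-51.17, 129.36], [1.28, 143.12], [-76.62, 256.62], [0, 156.53], [-152.29, 152.29]. Speed limits (degrees/s): [136.94, 136.94, 159.86, 180, 180, 180].

### API

Orientations are given as [roll, pitch, yaw] about the fixed x, y, z axes, in that order (R = Rz(yaw) Ry(pitch) Rx(roll)).
In Python, from bench import r, eyes gives the robot as it stands. The module is installed in compiled form; this text tells all that it offers.
- The arm moves only by the tool play_rows, never from a script. Its argument "deltas" is a list of rows, each a list of 3 entries, a list of its own where there are three numbers: the shift along the tool's x, y, z in m, then the turn, a rotation vector about the tool's x, y, z in rad, then the closure, from 0 (fully open) to 1 (shut). A call has 1 to 8 rows; each row shifts and turns the pose as measured when the row begins, along the tool's axes as they then stand; what a row does not reach is not made up. A row lasts 1/8 s, in which the tool goes at most 62.5 mm and 10.7 degrees, less where a joint would pass 70% of its speed; a pose out of reach is approached as far as the arm can. A call with a gripper value outside its range is refused whole. The fingers move at their own pace and stop on an object; "force" is the grip in N (left out, the last holds). Time passes only in rows, so rows that do not move let the fingers close. It gives the time, the measured TCP pose, the force and the opening at its end, in the units of the state.
- r.sense(): the state, without advancing time (a new reading comes with each control period).
- eyes.snapshot(name): name is "scene" or "side" or "wrist"; returns the picture (420x560x3 uint8, red, green, blue); there is no depth.
- eyes.get_calibration(name): a dict with "mtx" (3x3 intrinsics, pixels), "R" (3x3) and "t" (3): a world point X has camera coordinates R X + t; the wrist camera has in their place "T_tool_cam" (4x4, takes a point from camera to tool coordinates, whose origin is the TCP and whose axes are the flange's). Camera axes: x right, y down, z forward; pixel columns grow to the right and rows downward; lengths in mm; the calibration is good to about 2 mm. A picture is of the moment at which its call begins: read the wrist's pose just before it. get_calibration takes no time and is no camera call.
- r.hand_in(): hands the job in, once; it reports no verdict.
The state is a dict: "time": time; "joint_pos": joint angles; "qd": joint speeds; "joint_efforts": joint torques, N m; "tool_pos": TCP position; "tcp_rot": TCP orientation; "ft_force": force on the tool from outside, world axes, zero at the start; "wrist_torque": the same for the moment, N m; "finger_gap": finger opening in mm.
Only numpy, scipy, OpenCV 4.12 (cv2) and the standard library are available. Lean on these libraries where they do the work, as an engineer would, in place of code of your own. Each camera call takes 0.05 s, during which the arm holds its last target. There are 200 camera calls.

## Working session

There is one attempt and no reset: what is moved stays moved. The work goes in short steps, Python scripts to look and compute and a tool call to move; the robot and the scene stay as the last step left them, time stands still between calls to the robot, and variables do not carry over. Pictures are saved under pics/ and viewed, about 8 in all and at most 12, crops included, and the job is handed in when it is done.

Besides the shell and the picture viewer there is one more tool, called by a JSON object that holds its "op" and its "data", one argument or row to a line. play_rows: Moves the arm, as the interface text tells. Its arguments: {"type":"object","properties":{"deltas":{"type":"array"},"force":{"type":"number"}},"required":["deltas"]}

```bash
mkdir -p pics; python3 - <<'E'
from bench import r,eyes
import cv2,numpy as np
for n in("scene","side"):
    im=eyes.snapshot(n);cv2.imwrite(f"pics/{n}0.png",im[:,:,::-1])
    c=eyes.get_calibration(n);print(n,{k:np.round(v,3).tolist() for k,v in c.items()})
print(np.round(eyes.get_calibration("wrist")["T_tool_cam"],3).tolist(),eyes.get_calibration("wrist")["mtx"])
print(r.sense())
E
```

```text
scene {'mtx': [[494.117, 0.0, 283.281], [0.0, 494.117, 199.165], [0.0, 0.0, 1.0]], 'R': [[-0.211, 0.977, -0.01], [0.773, 0.161, -0.614], [-0.599, -0.137, -0.789]], 't': [94.706, -350.816, 1740.106]}
side {'mtx': [[479.241, 0.0, 282.679], [0.0, 479.241, 208.441], [0.0, 0.0, 1.0]], 'R': [[0.812, -0.584, 0.018], [-0.356, -0.518, -0.778], [0.463, 0.625, -0.628]], 't': [-429.075, 254.918, 1046.241]}
[[0.001, -0.964, -0.268, 68.743], [1.0, 0.0, 0.001, 0.393], [-0.001, -0.268, 0.964, -177.31], [0.0, 0.0, 0.0, 1.0]] [[331.3378588    0.         277.66943457]
 [  0.         331.3378588  210.09569152]
 [  0.           0.           1.        ]]
{'time': 0.1, 'joint_pos': array([-4.89191066e+00,  7.51069913e+00,  8.53239925e+01,  1.20051128e-03,
        8.72621205e+01, -4.89455217e+00]), 'qd': array([ 0.02314283, -0.0834948 , -0.13928174,  0.03346457, -0.02949766,
       -0.06690603]), 'joint_efforts': array([ 1.52257860e-03, -5.70947063e+01, -5.01941299e+01, -1.80579236e-04,
        8.16394575e-03,  5.26326357e-05]), 'tool_pos': array([5.99439270e+02, 9.07444273e-02, 1.96241108e+02]), 'tcp_rot': array([-1.79903643e+02, -9.45488796e-03,  9.00025752e+01]), 'ft_force': array([ 0.23992615,  0.06684081, -0.55689502]), 'wrist_torque': array([0.05655198, 0.01352906, 0.00055038]), 'finger_gap': 85.26821239244379}
```

View pics/scene0.png

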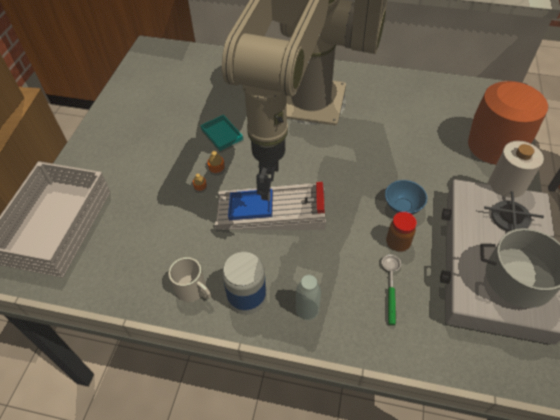

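View pics/side0.png

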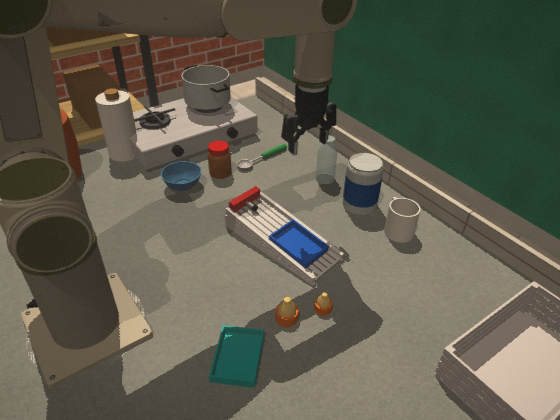

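Candidates for the teat ring are scene (216,161) / side (287,309), which looks larger, and scene (200,181) / side (324,302), which looks smaller. The blue tray is on the ramp at scene (250,205), and the teal tray at scene (221,132) is a look-alike. Next I'll measure and take one close crop.

```bash
cat > h.py <<'E'
from bench import r,eyes
import cv2,numpy as np
from scipy.spatial.transform import Rotation as Ro
def cam(n,s=None):
    c=eyes.get_calibration(n);K=np.array(c["mtx"])
    if n!="wrist": return K,np.array(c["R"]),np.array(c["t"])
    s=s or r.sense();T=np.eye(4);T[:3,:3]=Ro.from_euler("xyz",s["tcp_rot"],degrees=True).as_matrix();T[:3,3]=s["tool_pos"]
    W=np.linalg.inv(T@np.array(c["T_tool_cam"]));return K,W[:3,:3],W[:3,3]
def ray(C,p):
    K,R,t=C;d=R.T@np.linalg.solve(K,[p[0],p[1],1.]);return -R.T@t,d
def onz(C,p,z):
    o,d=ray(C,p);return o+d*(z-o[2])/d[2]
def onplane(C,p,P,n):
    o,d=ray(C,p);return o+d*(np.dot(n,P-o)/np.dot(n,d))
def tri(C1,p1,C2,p2):
    M=[]
    for (K,R,t),p in((C1,p1),(C2,p2)):
        P=K@np.c_[R,t];M+=[p[0]*P[2]-P[0],p[1]*P[2]-P[1]]
    v=np.linalg.svd(np.array(M))[2][-1];return v[:3]/v[3]
def proj(C,X):
    K,R,t=C;q=K@(R@np.array(X)+t);return q[:2]/q[2]
def blobs(im,lo,hi,amin=20):
    h=cv2.cvtColor(im,cv2.COLOR_RGB2HSV);m=cv2.inRange(h,np.array(lo),np.array(hi))
    n,_,st,c=cv2.connectedComponentsWithStats(m);return m,[(c[i].round(1).tolist(),st[i].tolist()) for i in range(1,n) if st[i][4]>=amin]
E
python3 - <<'E'
from h import *
ims={}
for n in("scene","side"):
    im=cv2.imread(f"pics/{n}0.png")[:,:,::-1].copy();ims[n]=im
    print(n,cam(n)[1].T@-cam(n)[2])
    for nm,lo,hi in(("orange",(5,150,90),(18,255,255)),("blue",(108,180,60),(125,255,255)),("red",(0,200,80),(4,255,255)),("red2",(174,200,80),(180,255,255))):
        print(nm,blobs(im,lo,hi,25)[1])
a=ims["scene"][110:240,180:345];b=ims["side"][180:330,215:355]
f=lambda x,w:cv2.resize(x,(w,300*2),interpolation=3)
cv2.imwrite("pics/crop0.png",np.vstack([cv2.resize(a,(420,330)),cv2.resize(b,(420,260*1))])[:,:,::-1] if 0 else np.hstack([cv2.resize(a,(395,311),interpolation=2),cv2.resize(b,(290,311),interpolation=2)])[:,:,::-1])
for p,q in(((200,183),(324,306)),((216,165),(287,315))):
    print(tri(cam("scene"),p,cam("side"),q),onz(cam("scene"),p,11),onz(cam("side"),q,11))
E
```

```text
scene [1332.82659497  202.59321549 1158.68063063]
orange [([1.9, 46.9], [0, 40, 6, 14, 58]), ([8.2, 59.3], [4, 54, 9, 12, 64]), ([517.4, 107.0], [484, 82, 64, 60, 2424]), ([211.6, 164.6], [207, 160, 13, 8, 31]), ([408.8, 234.0], [401, 228, 14, 10, 58])]
blue [([251.0, 205.7], [234, 195, 33, 20, 403])]
red [([319.2, 187.5], [317, 183, 5, 10, 25]), ([404.3, 221.3], [394, 213, 22, 18, 303])]
red2 []
side [ -45.6573945  -772.18439149  863.3392203 ]
orange [([159.6, 42.7], [150, 37, 21, 13, 144]), ([227.4, 40.5], [223, 37, 13, 8, 53]), ([184.7, 39.6], [174, 38, 29, 6, 83]), ([202.3, 45.7], [192, 40, 23, 13, 114]), ([249.0, 46.7], [238, 42, 24, 11, 77]), ([77.5, 60.2], [63, 53, 30, 15, 182]), ([200.5, 57.9], [196, 55, 9, 7, 30]), ([186.3, 61.3], [177, 57, 21, 11, 76]), ([130.2, 62.3], [123, 58, 16, 10, 74]), ([54.9, 65.3], [53, 61, 5, 10, 30]), ([108.7, 66.5], [100, 62, 16, 11, 84]), ([132.2, 74.1], [126, 71, 14, 8, 54]), ([59.8, 77.8], [55, 73, 10, 11, 48]), ([61.0, 91.3], [57, 87, 9, 10, 47]), ([63.3, 115.8], [60, 109, 8, 15, 76]), ([213.4, 156.5], [208, 153, 13, 7, 33]), ([322.4, 308.6], [315, 298, 17, 18, 153]), ([286.2, 318.3], [275, 305, 24, 22, 250])]
blue [([303.8, 245.1], [287, 232, 36, 27, 349])]
red [([217.9, 145.6], [209, 141, 19, 10, 157])]
red2 []
[ 453.76395612 -259.54022658    9.36184262] [ 452.97703233 -256.76033373   11.        ] [ 454.41937439 -263.14081365   11.        ]
[ 371.4983813  -232.63323556    7.99854529] [ 373.06745202 -230.65443718   11.        ] [ 370.68840316 -235.67527809   11.        ]
```

View pics/crop0.png

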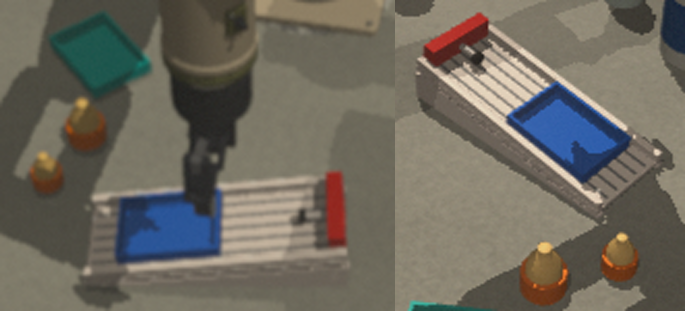

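The crop confirms that the ring at scene (200,181) / side (324,302) is clearly the smaller one, at about (454,-260). The blue tray sits on the ramp, and the red stop and black buffer are at the right-hand (+y) end. I'll use the wrist view from here for the ramp.

```bash
python3 - <<'E'
from h import *
s=r.sense();im=eyes.snapshot("wrist");cv2.imwrite("pics/w0.png",im[:,:,::-1])
C=cam("wrist",s)
m,b=blobs(im,(105,120,40),(128,255,255),200);print(b)
cs,_=cv2.findContours(m,0,2);c=max(cs,key=cv2.contourArea)
print("minrect",cv2.minAreaRect(c),cv2.boxPoints(cv2.minAreaRect(c)).round().tolist())
for lo,hi in(((0,150,60),(6,255,255)),((172,150,60),(180,255,255))): print("red",blobs(im,lo,hi,60)[1])
E
```

```text
[([202.9, 256.6], [142, 201, 111, 115, 7777])]
minrect ((198.22669982910156, 259.6393737792969), (110.67477416992188, 87.87198638916016), 74.2913589477539) [[141.0, 218.0], [226.0, 194.0], [256.0, 301.0], [171.0, 325.0]]
red [([132.8, 65.7], [70, 42, 124, 48, 3066])]
red []
```

View pics/w0.png

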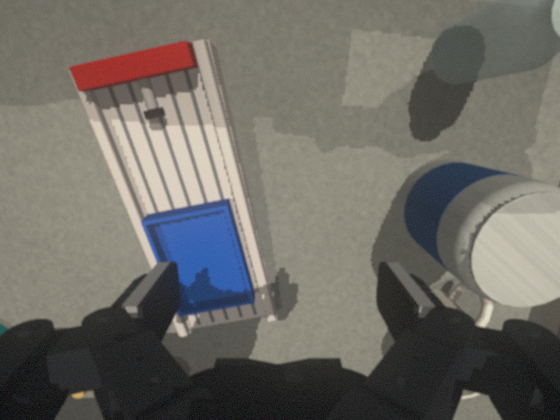

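```bash
python3 - <<'E'
from h import *
C=cam("wrist")
pts={"stopL":((72,68),83),"stopR":((190,42),83),"stopfaceL":((80,89),60),"stopfaceR":((196,68),60),"trayUL":((143,217),53),"trayUR":((230,201),53),"trayLR":((254,303),35.5),"trayLL":((181,318),35.5),"rampLowL":((184,335),22),"rampLowR":((273,320),22),"buffer":((154,116),60),"rampUR":((209,40),65)}
X={}
for k,(p,z) in pts.items(): X[k]=onz(C,p,z);print(k,X[k].round(1))
def yaw(a,b): d=X[b]-X[a];return np.degrees(np.arctan2(d[1],d[0])),np.hypot(*d[:2])
for a,b in(("stopL","stopR"),("trayUL","trayUR"),("trayLL","trayUL"),("trayLR","trayUR"),("rampLowL","rampLowR"),("rampLowR","rampUR")):print(a,b,yaw(a,b))
E
```

```text
stopL [432.5 108.   83. ]
stopR [529.9 127.3  83. ]
stopfaceL [423.5  93.8  60. ]
stopfaceR [528.1 111.2  60. ]
trayUL [463.9 -27.5  53. ]
trayUR [552.4 -10.8  53. ]
trayLR [ 572.8 -135.8   35.5]
trayLL [ 487.4 -155.5   35.5]
rampLowL [ 484.8 -188.4   22. ]
rampLowR [ 594.3 -167.1   22. ]
buffer [487.2  70.6  60. ]
rampUR [541.7 132.5  65. ]
stopL stopR (np.float64(11.205176367895861), np.float64(99.31594610455937))
trayUL trayUR (np.float64(10.698060718386104), np.float64(90.12813822580581))
trayLL trayUL (np.float64(100.43147056495069), np.float64(130.17107776516917))
trayLR trayUR (np.float64(99.27005315902636), np.float64(126.64182259198093))
rampLowL rampLowR (np.float64(10.966466213069944), np.float64(111.61724889214882))
rampLowR rampUR (np.float64(99.95850218703261), np.float64(304.23288560987476))
```

The ramp points up at yaw about 100.8° with the stop at +y, and the tray centre is near (520,-83). I'll rotate the tool to yaw about 10.8° so the jaws lie along the ramp, then move over the small ring.

{"op": "play_rows", "data": {
  "deltas": [
    [[0,0,0],[0,0,0.173],0],
    [[0,0,0],[0,0,0.173],0],
    [[0,0,0],[0,0,0.173],0],
    [[0,0,0],[0,0,0.173],0],
    [[0,0,0],[0,0,0.173],0],
    [[0,0,0],[0,0,0.173],0],
    [[0,0,0],[0,0,0.173],0],
    [[0,0,0],[0,0,0.173],0]
  ],
  "force": 30
}}

```text
time: 1.15
tool_pos: [597.2, 0.2, 192.5]
tcp_rot: [-179.9, 0.5, 8.2]
ft_force: [-0.4, -0.5, -0.2]
finger_gap: 85.3
```

{"op": "play_rows", "data": {
  "deltas": [
    [[-0.032,0.038,0],[0,0,0],0],
    [[-0.032,0.038,0],[0,0,0],0],
    [[-0.032,0.038,0],[0,0,0],0],
    [[-0.032,0.038,0],[0,0,0],0],
    [[-0.032,0.038,0],[0,0,0],0],
    [[-0.032,0.038,0],[0,0,0],0],
    [[0,0,0.03],[0,0,0],0],
    [[0,0,0],[0,0,0],0]
  ]
}}

```text
time: 2.15
tool_pos: [432.2, -259.1, 160.7]
tcp_rot: [-179.8, 0.6, 8.0]
ft_force: [-0.4, 0.1, -0.1]
finger_gap: 85.3
```

```bash
python3 - <<'E'
from h import *
s=r.sense();im=eyes.snapshot("wrist");cv2.imwrite("pics/w1.png",im[:,:,::-1])
print(s["tool_pos"],s["tcp_rot"],s["time"],s["ft_force"])
C=cam("wrist",s)
m,b=blobs(im,(3,140,50),(20,255,255),60)
for x in b: print(x,onz(C,x[0],11))
print(proj(C,(454,-260,11)))
E
```

```text
[ 432.15374457 -259.09152581  160.70542581] [-179.8345078     0.62958246    8.01466849] 2.15 [-0.37245005  0.09183656 -0.07616593]
([283.1, 165.1], [264, 147, 41, 41, 511]) [ 454.63453109 -259.98178878   11.        ]
([246.6, 234.9], [221, 217, 50, 50, 714]) [ 376.77371587 -232.70206785   11.        ]
[283.02532378 165.73826561]
```

View pics/w1.png

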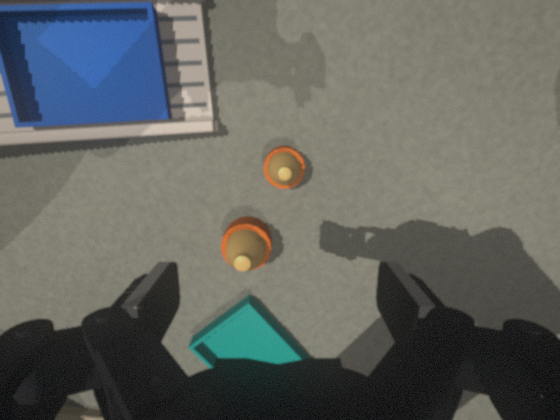

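The wrist view shows the small ring at (284,167), the big one at (246,242), the teal tray at the bottom and the blue tray at upper left. I'll move over the small ring and descend.

{"op": "play_rows", "data": {
  "deltas": [
    [[0.02,0.005,0],[0,0.01,0],0],
    [[0,0,0.045],[0,0,0],0],
    [[0,0,0.045],[0,0,0],0],
    [[0,0,0.03],[0,0,0],0],
    [[0,0,0],[0,0,0],0]
  ]
}}

```text
time: 2.82
tool_pos: [462.1, -262.4, 48.5]
tcp_rot: [179.6, -0.6, 8.4]
ft_force: [1.5, 0.0, 0.5]
finger_gap: 85.6
```

```bash
python3 - <<'E'
from h import *
s=r.sense();im=eyes.snapshot("wrist");cv2.imwrite("pics/w2.png",im[:,:,::-1])
print(s["tool_pos"],s["tcp_rot"])
C=cam("wrist",s)
m,b=blobs(im,(3,140,50),(20,255,255),60)
for x in b:
    st=x[1];print(x,onz(C,(st[0]+st[2]/2,st[1]+st[3]/2),16),onz(C,(st[0],st[1]+st[3]/2),20),onz(C,(st[0]+st[2],st[1]+st[3]/2),20))
E
```

```text
[ 462.07800499 -262.39629612   48.46895215] [179.57023952  -0.577565     8.39765823]
([273.3, 225.9], [244, 205, 61, 58, 1018]) [ 455.61837674 -260.54475969   16.        ] [ 454.09994261 -240.52746817   20.        ] [ 459.87349076 -280.20658617   20.        ]
([221.8, 323.8], [183, 299, 74, 64, 1984]) [ 376.3016044  -232.06784015   16.        ] [ 375.45584835 -206.362041     20.        ] [ 382.90217954 -258.52207966   20.        ]
```

{"op": "play_rows", "data": {
  "deltas": [
    [[-0.007,-0.003,0],[0.005,-0.006,0],0],
    [[0,0,0.02],[0,0,0],0],
    [[0,0,0.015],[0,0,0],0],
    [[0,0,0.003],[0,0,0],0],
    [[0,0,0],[0,0,0],0]
  ]
}}

```text
time: 3.5
tool_pos: [459.0, -263.2, 14.8]
tcp_rot: [179.5, -0.6, 8.4]
ft_force: [0.2, -0.0, -0.5]
finger_gap: 85.6
```

{"op": "play_rows", "data": {
  "deltas": [
    [[-0.006,-0.004,0.006],[0,0,0],0],
    [[0,0,0.005],[0,0,0],0],
    [[0,0,0.002],[0,0,0],0]
  ]
}}

```text
time: 3.88
tool_pos: [452.4, -260.2, 1.3]
tcp_rot: [179.4, -0.7, 8.4]
ft_force: [0.4, 0.3, -0.4]
finger_gap: 85.7
```

{"op": "play_rows", "data": {
  "deltas": [
    [[0.0025,0,-0.001],[0,0,0],0.3],
    [[0,0,0],[0,0,0],0.6],
    [[0,0,0],[0,0,0],1],
    [[0,0,0],[0,0,0],1],
    [[0,0,0],[0,0,0],1],
    [[0,0,0],[0,0,0],1]
  ],
  "force": 35
}}

```text
time: 4.62
tool_pos: [456.3, -260.6, 5.3]
tcp_rot: [179.4, -0.7, 8.4]
ft_force: [-3.1, 3.1, 8.7]
finger_gap: 14.3
```

```bash
python3 - <<'E'
from h import *
s=r.sense();im=eyes.snapshot("wrist");print(s["finger_gap"],s["ft_force"],s["tool_pos"])
b=eyes.snapshot("side");cv2.imwrite("pics/w3.png",np.hstack([im[150:400,150:420],cv2.resize(b[230:350,240:380],(292,250))])[:,:,::-1])
E
```

```text
14.333161301748644 [-3.12268403  3.05206649  8.67708916] [ 456.27803945 -260.56660945    5.27908577]
```

View pics/w3.png

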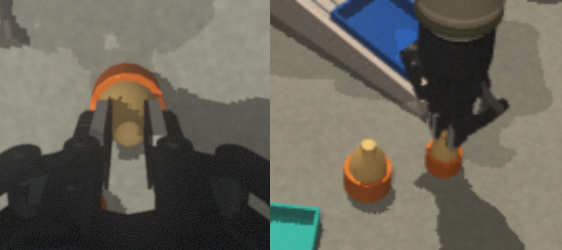

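```bash
python3 - <<'E'
from h import *
s=r.sense();C=cam("wrist",s)
print("ring front",onz(C,(278,214),20),"sides",onz(C,(240,250),22),onz(C,(315,250),22),"tip",onz(C,(278,283),52))
T=Ro.from_euler("xyz",s["tcp_rot"],degrees=True)
for dy in(-7,7,-14,14):
  for dx in(-11,11):
    for dz in(0,-19,-40): print((dx,dy,dz),proj(C,T.apply([dx,dy,dz])+s["tool_pos"]).round()-150)
E
python3 - <<'E'
import cv2
a=cv2.imread('pics/w3.png');cv2.imwrite('pics/w3b.png',cv2.resize(a,None,fx=1.42,fy=1.42*1.6,interpolation=2)) if 0 else cv2.imwrite('pics/w3b.png',cv2.resize(a[40:240,60:210],(600,800*3//4),interpolation=2))
E
```

```text
ring front [ 476.89808061 -256.64545607   20.        ] sides [ 455.38233344 -239.84545846   22.        ] [ 460.96173006 -278.50973657   22.        ] tip [ 454.69974871 -259.55704179   52.        ]
(-11, -7, 0) [117. 110.]
(-11, -7, -19) [116. 125.]
(-11, -7, -40) [114. 146.]
(11, -7, 0) [117.  74.]
(11, -7, -19) [116.  86.]
(11, -7, -40) [114. 102.]
(-11, 7, 0) [141. 110.]
(-11, 7, -19) [143. 125.]
(-11, 7, -40) [145. 146.]
(11, 7, 0) [142.  74.]
(11, 7, -19) [143.  86.]
(11, 7, -40) [145. 102.]
(-11, -14, 0) [105. 110.]
(-11, -14, -19) [103. 125.]
(-11, -14, -40) [ 99. 146.]
(11, -14, 0) [104.  74.]
(11, -14, -19) [102.  86.]
(11, -14, -40) [ 98. 102.]
(-11, 14, 0) [153. 110.]
(-11, 14, -19) [156. 125.]
(-11, 14, -40) [160. 146.]
(11, 14, 0) [154.  74.]
(11, 14, -19) [157.  86.]
(11, 14, -40) [161. 102.]
```

View pics/w3b.png

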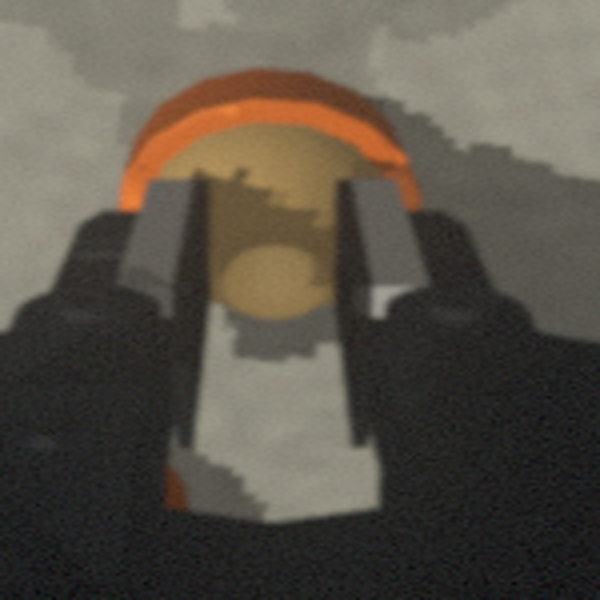

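The fingers closed on the teat's tip at a 14 mm gap. The picture scale puts the fingertips about 35 mm short of the stated TCP, and the ring is still standing in place. I'll open and go lower, feeling for contact.

{"op": "play_rows", "data": {
  "deltas": [
    [[0,0,0],[0,0,0],0.3],
    [[0,0,0],[0,0,0],0.3],
    [[0,0,0],[0,0,0],0.3],
    [[0,0,0],[0,0,0],0.3]
  ]
}}

```text
time: 5.22
tool_pos: [456.6, -260.8, 5.6]
tcp_rot: [179.3, -0.8, 8.4]
ft_force: [-0.4, 0.6, -0.7]
finger_gap: 59.7
```

```bash
python3 - <<'E'
from h import *
s=r.sense();im=eyes.snapshot("wrist");print(s["finger_gap"],s["ft_force"],s["tool_pos"])
C=cam("wrist",s)
for x in blobs(im,(3,140,50),(20,255,255),60)[1]: print(x)
cv2.imwrite("pics/w4.png",np.hstack([im[130:420,120:440],cv2.resize(eyes.snapshot("side")[220:350,260:390],(290,290))])[:,:,::-1])
E
```

```text
59.691159097365365 [-0.44224341  0.62191793 -0.65702193] [ 456.58236136 -260.78458541    5.63509677]
([276.0, 238.6], [240, 214, 75, 72, 1605])
([221.9, 344.8], [196, 327, 59, 38, 1454])
```

View pics/w4.png

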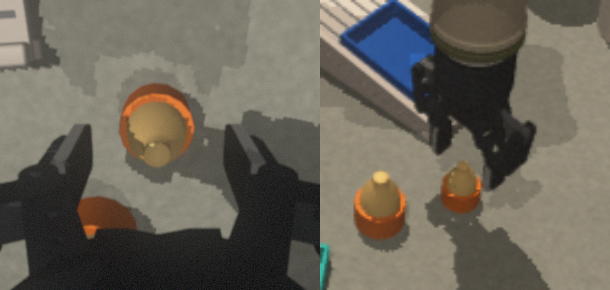

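```bash
python3 - <<'E'
from h import *
s=r.sense();C=cam("side");T=Ro.from_euler("xyz",s["tcp_rot"],degrees=True)
for dz in(0,-15,-30,-40,-50): print(dz,[proj(C,T.apply([0,dy,dz])+s["tool_pos"]).round().tolist() for dy in(-37,37)])
E
```

```text
0 [[312.0, 297.0], [336.0, 316.0]]
-15 [[312.0, 293.0], [337.0, 311.0]]
-30 [[313.0, 289.0], [337.0, 307.0]]
-40 [[313.0, 286.0], [338.0, 304.0]]
-50 [[313.0, 283.0], [338.0, 301.0]]
```

Two views agree that the fingertips are about 38 mm behind the reported TCP, so I'll descend further in small felt steps.

{"op": "play_rows", "data": {
  "deltas": [
    [[0,0,0.008],[0,0,0],0.3],
    [[0,0,0.008],[0,0,0],0.3],
    [[0,0,0.003],[0,0,0],0.3],
    [[0,0,0],[0,0,0],0.3]
  ]
}}

```text
time: 5.82
tool_pos: [456.3, -260.5, -15.5]
tcp_rot: [179.4, -0.7, 8.4]
ft_force: [-0.4, -0.2, -0.1]
finger_gap: 59.6
```

{"op": "play_rows", "data": {
  "deltas": [
    [[0,0,0.005],[0,0,0],0.3],
    [[0,0,0.004],[0,0,0],0.3],
    [[0,0,0.002],[0,0,0],0.3],
    [[0,0,0],[0,0,0],0.3]
  ]
}}

```text
time: 6.32
tool_pos: [456.6, -260.8, -27.1]
tcp_rot: [179.4, -0.7, 8.4]
ft_force: [-0.4, -0.3, -0.7]
finger_gap: 60.3
```

{"op": "play_rows", "data": {
  "deltas": [
    [[0,0,0],[0,0,0],0.5],
    [[0,0,0],[0,0,0],0.7],
    [[0,0,0],[0,0,0],0.9],
    [[0,0,0],[0,0,0],0.9],
    [[0,0,0],[0,0,0],0.9]
  ],
  "force": 40
}}

```text
time: 6.95
tool_pos: [457.0, -261.0, -26.6]
tcp_rot: [179.3, -0.8, 8.4]
ft_force: [0.1, 0.7, -0.5]
finger_gap: 38.1
```

The grip reads 38 mm, so it's on the ring. I'll lift, then compute the pose over the tray.

{"op": "play_rows", "data": {
  "deltas": [
    [[0,0,-0.02],[0,0,0],0.9],
    [[0,0,-0.04],[0,0,0],0.9],
    [[0,0,-0.045],[0,0,0],0.9],
    [[0,0,0],[0.07,0,-0.04],0.9],
    [[0,0,0],[0.07,0,0],0.9],
    [[0,0,0],[0,0,0],0.9]
  ]
}}

```text
time: 7.7
tool_pos: [454.9, -259.4, 81.4]
tcp_rot: [-172.5, -0.8, 10.9]
ft_force: [0.2, -0.3, 0.1]
finger_gap: 37.9
```

```bash
cat >> h.py <<'E'
psi=np.radians(100.8);u=np.array([np.cos(psi),np.sin(psi),0]);a=0.14
X=u*np.cos(a)+np.array([0,0,np.sin(a)]);N=-u*np.sin(a)+np.array([0,0,np.cos(a)]);V=np.cross(N,X)
Rplace=np.c_[-V,-X,-N]; Rpush=np.c_[X,-V,-N]
def delta(P,R):
    s=r.sense();T=Ro.from_euler("xyz",s["tcp_rot"],degrees=True).as_matrix()
    return (T.T@(np.array(P)-s["tool_pos"])).round(1),Ro.from_matrix(T.T@R).as_rotvec().round(3)
E
python3 - <<'E'
from h import *
P=np.array([518.6,-80,28.3]);s=r.sense();print(s["tool_pos"],s["tcp_rot"],s["finger_gap"])
print("hover",delta(P-26.6*N+70*N,Rplace))
E
```

```text
[ 454.88813806 -259.35696637   81.41361702] [-172.47039289   -0.80422189   10.85944471] 37.89212817323333
hover (array([  96.2, -155.2,   32.1]), array([ 0.009, -0.014,  0.003]))
```

{"op": "play_rows", "data": {
  "deltas": [
    [[0.02,-0.03,0],[0.009,-0.014,0],0.9],
    [[0.025,-0.04,0],[0,0,0],0.9],
    [[0.025,-0.04,0],[0,0,0],0.9],
    [[0.016,-0.03,0.01],[0,0,0],0.9],
    [[0.006,-0.009,0.01],[0,0,0],0.9],
    [[0,0,0],[0,0,0],0.9]
  ]
}}

```text
time: 8.45
tool_pos: [516.4, -89.2, 79.4]
tcp_rot: [-172.3, 0.1, 10.8]
ft_force: [-0.3, -0.1, -0.5]
finger_gap: 38.4
```

```bash
python3 - <<'E'
from h import *
P=np.array([518.6,-80,28.3]);s=r.sense();print(s["tool_pos"],s["tcp_rot"],s["finger_gap"])
print("hover",delta(P-26.6*N+40*N,Rplace))
im=eyes.snapshot("wrist");C=cam("wrist",s)
sd=eyes.snapshot("side")
cv2.imwrite("pics/w5.png",np.hstack([cv2.resize(im,(480,360)),cv2.resize(sd[180:300,215:350],(320,360))])[:,:,::-1])
E
```

```text
[516.38508803 -89.21318857  79.43129273] [-1.72309535e+02  1.47209033e-01  1.08435476e+01] 38.428267021372136
hover (array([ 4. , -1.6, 38.4]), array([0.006, 0.003, 0.   ]))
```

View pics/w5.png

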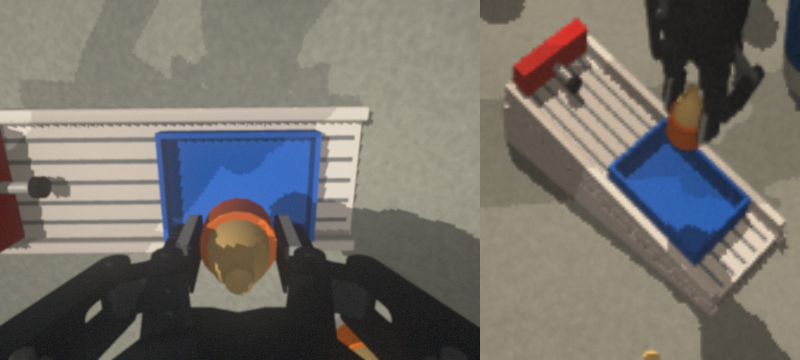

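The ring is upright in the grip, and the tray lies beneath it with its rim corners at (157,133) and (322,131), centred on the ring along the ramp. I'll check the cross direction numerically and lower.

```bash
python3 - <<'E'
from h import *
s=r.sense();C=cam("wrist",s);U=np.array([519,-80,24.3])
k=560/480
for p in((157,133),(322,131),(155,252),(368,108)): 
    q=onplane(C,(p[0]*k,p[1]*k),U+20*N,N)-U;print(p,"along",q@X,"across",q@V)
print("TCP rel",(s["tool_pos"]-U)@X,(s["tool_pos"]-U)@V,(s["tool_pos"]-U)@N)
E
```

```text
(157, 133) along 59.11797072211328 across -41.38033085385581
(322, 131) along -64.08976041638002 across -42.738670504917586
(155, 252) along 68.40216403815448 across 57.73784831799391
(368, 108) along -96.51807842495978 across -59.38869129292842
TCP rel -2.008766063122043 4.148271752096586 56.83447518656555
```

The TCP is already centred within 2 mm in both directions. Lowering 79 mm along the tool axis, with the last part felt.

{"op": "play_rows", "data": {
  "deltas": [
    [[0,0,0.02],[0.006,0.003,0],0.9],
    [[0,0,0.025],[0,0,0],0.9],
    [[0,0,0.015],[0,0,0],0.9],
    [[0,0,0.005],[0,0,0],0.9],
    [[0,0,0],[0,0,0],0.9]
  ]
}}

```text
time: 9.18
tool_pos: [514.0, -85.2, 11.5]
tcp_rot: [-172.0, -0.1, 10.4]
ft_force: [-0.0, 0.2, 0.1]
finger_gap: 37.9
```

```bash
python3 - <<'E'
from h import *
s=r.sense();U=np.array([519,-80,24.3]);q=s["tool_pos"]-U;print(q@X,q@V,q@N,delta(U-22.6*N-2.5*X+3*V,Rplace),s["ft_force"])
E
```

```text
-5.958299637703378 5.935229798810218 -12.127047168863546 (array([ 2.9, -3.5, 10.5]), array([ 0.   , -0.002, -0.007])) [-0.0089056   0.24051783  0.09955329]
```

{"op": "play_rows", "data": {
  "deltas": [
    [[0.003,-0.0035,0.004],[0,0,0],0.9],
    [[0,0,0.002],[0,0,0],0.9],
    [[0,0,0.001],[0,0,0],0.9],
    [[0,0,0],[0,0,0],0.9]
  ]
}}

```text
time: 9.68
tool_pos: [518.1, -80.6, 6.6]
tcp_rot: [-172.1, -0.2, 10.4]
ft_force: [0.3, -0.1, 0.1]
finger_gap: 38.5
```

{"op": "play_rows", "data": {
  "deltas": [
    [[0,0,0.0025],[0,0,0],0.9],
    [[0,0,0.001],[0,0,0],0.9],
    [[0,0,0],[0,0,0],0.9]
  ]
}}

```text
time: 10.05
tool_pos: [518.2, -80.2, 3.2]
tcp_rot: [-172.1, -0.3, 10.4]
ft_force: [-0.7, 0.0, -0.8]
finger_gap: 38.7
```

{"op": "play_rows", "data": {
  "deltas": [
    [[0,0,0.0012],[0,0,0],0.9],
    [[0,0,0],[0,0,0],0.9]
  ]
}}

```text
time: 10.3
tool_pos: [518.2, -80.1, 1.9]
tcp_rot: [-172.1, -0.3, 10.4]
ft_force: [-0.4, 0.4, -0.5]
finger_gap: 38.6
```

{"op": "play_rows", "data": {
  "deltas": [
    [[0,0,0.001],[0,0,0],0.9],
    [[0,0,0],[0,0,0],0.9]
  ]
}}

```text
time: 10.55
tool_pos: [518.4, -80.1, 1.9]
tcp_rot: [-172.1, -0.3, 10.4]
ft_force: [-0.3, 0.3, -0.5]
finger_gap: 38.4
```

{"op": "play_rows", "data": {
  "deltas": [
    [[0,0,0.0015],[0,0,0],0.9],
    [[0,0,0],[0,0,0],0.9]
  ]
}}

```text
time: 10.8
tool_pos: [518.8, -80.2, 1.9]
tcp_rot: [-172.2, -0.3, 10.4]
ft_force: [0.2, -0.8, -0.1]
finger_gap: 38.4
```

{"op": "play_rows", "data": {
  "deltas": [
    [[0,0,0.0015],[0,0,0],0.9],
    [[0,0,0],[0,0,0],0.9]
  ]
}}

```text
time: 11.05
tool_pos: [519.1, -80.3, 1.7]
tcp_rot: [-172.2, -0.3, 10.4]
ft_force: [-0.2, -0.0, -0.1]
finger_gap: 37.9
```

{"op": "play_rows", "data": {
  "deltas": [
    [[0,0,0.003],[0,0,0],0.9],
    [[0,0,0],[0,0,0],0.9]
  ]
}}

```text
time: 11.3
tool_pos: [519.7, -80.5, 1.9]
tcp_rot: [-172.2, -0.3, 10.5]
ft_force: [0.6, 0.2, -0.7]
finger_gap: 38.5
```

{"op": "play_rows", "data": {
  "deltas": [
    [[0,0,0.003],[0,0,0],0.9]
  ]
}}

```text
time: 11.42
tool_pos: [520.1, -80.5, 1.2]
tcp_rot: [-172.2, -0.4, 10.5]
ft_force: [-19.3, 0.4, 43.1]
finger_gap: 38.5
```

```bash
python3 - <<'E'
from h import *
s=r.sense();print(s)
im=eyes.snapshot("wrist")
sd=eyes.snapshot("side")
cv2.imwrite("pics/w6.png",np.hstack([cv2.resize(im,(480,360)),cv2.resize(sd[180:300,215:350],(320,360))])[:,:,::-1])
E
```

```text
{'time': 11.425, 'joint_pos': array([-19.63865562,   9.91876099, 104.54010945,   7.361201  ,
        69.30135419,  56.99861297]), 'qd': array([ 0.1944598 ,  0.45475   , -0.30699799, -0.14605481,  0.00916989,
       -0.00942802]), 'joint_efforts': array([  1.64392557, -35.17241836, -35.11349201,   1.77521724,
        -6.91118762,  -0.05988877]), 'tool_pos': array([520.1303589 , -80.48084994,   1.23962621]), 'tcp_rot': array([-172.2427896 ,   -0.36081941,   10.50707069]), 'ft_force': array([-19.27695985,   0.42467441,  43.10440957]), 'wrist_torque': array([0.70075048, 3.41923427, 0.37228454]), 'finger_gap': 38.4506357928502}
```

View pics/w6.png

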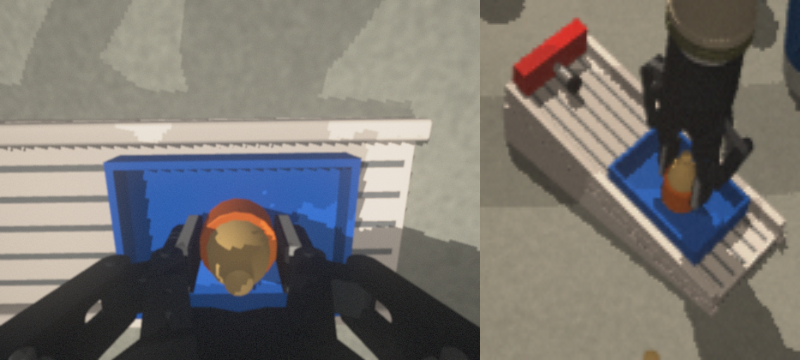

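The ring is on the tray floor and standing upright. The last push loaded up, so I'll relax it and then release.

{"op": "play_rows", "data": {
  "deltas": [
    [[0,0,0],[0,0,0],0.9],
    [[0,0,0],[0,0,0],0.9]
  ]
}}

```text
time: 11.78
tool_pos: [520.5, -80.6, 1.5]
tcp_rot: [-172.3, -0.4, 10.5]
ft_force: [-0.6, -0.6, 2.1]
finger_gap: 38.2
```

{"op": "play_rows", "data": {
  "deltas": [
    [[0,0,0],[0,0,0],0.5],
    [[0,0,0],[0,0,0],0.35],
    [[0,0,0],[0,0,0],0.32],
    [[0,0,0],[0,0,0],0.32]
  ]
}}

```text
time: 12.28
tool_pos: [519.5, -80.1, -0.2]
tcp_rot: [-172.2, -0.3, 10.5]
ft_force: [-0.3, 0.4, 0.7]
finger_gap: 58.2
```

{"op": "play_rows", "data": {
  "deltas": [
    [[0,0,-0.01],[0,0,0],0.32],
    [[0,0,-0.025],[0,0,0],0.32],
    [[0,0,-0.035],[0,0,0],0.32],
    [[0,0,-0.035],[0,0,0],0.5],
    [[0,0,0],[0,0,-0.17],0.65],
    [[0,0,0],[0,0,-0.17],0.65],
    [[0,0,0],[0,0,-0.17],0.65],
    [[0,0,0],[0,0,-0.17],0.65]
  ]
}}

```text
time: 13.28
tool_pos: [523.2, -95.9, 113.6]
tcp_rot: [-174.5, -5.3, 50.4]
ft_force: [0.4, 0.1, -0.4]
finger_gap: 29.8
```

{"op": "play_rows", "data": {
  "deltas": [
    [[0,0,0],[0,0,-0.17],0.65],
    [[0,0,0],[0,0,-0.17],0.65],
    [[0,0,0],[0,0,-0.17],0.65],
    [[0,0,0],[0,0,-0.17],0.65],
    [[0,0,0],[0,0,-0.17],0.65],
    [[0,0,0],[0,0,0],0.65]
  ]
}}

```text
time: 14.02
tool_pos: [524.6, -97.0, 119.0]
tcp_rot: [179.1, -7.4, 101.0]
ft_force: [0.3, 0.1, -0.1]
finger_gap: 30.0
```

```bash
python3 - <<'E'
from h import *
s=r.sense();U=np.array([519,-80,24.3]);q=s["tool_pos"]-U;print(q@X,q@V,q@N,s["tcp_rot"],s["ft_force"])
print(delta(U+85*N-90*X+3*V,Rpush))
im=eyes.snapshot("wrist");C=cam("wrist",s);cv2.imwrite("pics/w7.png",im[:,:,::-1])
m,b=blobs(im,(105,120,40),(128,255,255),200);print(b)
for x in blobs(im,(3,140,50),(20,255,255),100)[1]:print(x)
E
```

```text
-4.389117098202611 -2.3488870465377136 96.28265430948836 [179.10611472  -7.43797649 101.01297434] [ 0.29248612  0.13170871 -0.06174671]
(array([-85.5,  -5.8,  12.1]), array([0.015, 0.01 , 0.004]))
[([266.1, 195.1], [207, 121, 121, 154, 12502])]
([271.1, 195.9], [245, 180, 50, 50, 593])
([82.7, 311.1], [45, 297, 68, 35, 989])
```

{"op": "play_rows", "data": {
  "deltas": [
    [[-0.03,-0.003,0],[0.015,0.01,0],0.65],
    [[-0.04,-0.003,0],[0,0,0],0.65],
    [[-0.015,0,0.02],[0,0,0],0.65],
    [[0,0,0.04],[0,0,0],0.65],
    [[0,0,0],[0,0,0],0.65]
  ]
}}

```text
time: 14.7
tool_pos: [534.5, -175.8, 49.2]
tcp_rot: [180.0, -7.9, 99.7]
ft_force: [-1.0, 0.8, 0.4]
finger_gap: 30.2
```

```bash
python3 - <<'E'
from h import *
s=r.sense();U=np.array([519,-80,24.3]);q=s["tool_pos"]-U;print(q@X,q@V,q@N,s["tcp_rot"],s["ft_force"])
print(delta(U-28*N-90*X+3*V,Rpush))
im=eyes.snapshot("wrist");C=cam("wrist",s)
m,b=blobs(im,(105,120,40),(128,255,255),200);print(b)
c=max(cv2.findContours(m,0,2)[0],key=cv2.contourArea)
for p in cv2.approxPolyDP(c,6,True)[:,0]:
    g=onplane(C,p,U+20*N,N)-U;print(p,round(g@X,1),round(g@V,1))
sd=eyes.snapshot("side")
cv2.imwrite("pics/w8.png",np.hstack([cv2.resize(im,(480,360)),cv2.resize(sd[180:300,215:350],(320,360))])[:,:,::-1])
E
```

```text
-92.61833376312453 2.7302491845610697 38.185934303112454 [179.9903231   -7.90366911  99.70804507] [-0.96559169  0.81587391  0.40315437]
(array([ 2.7, -0.5, 66.2]), array([ 0.003,  0.002, -0.019]))
[([272.1, 92.4], [185, 0, 173, 188, 24236])]
[185   0] 36.0 47.8
[201 185] -61.7 47.3
[350 182] -61.6 -41.9
[357   0] 34.5 -41.6
```

View pics/w8.png

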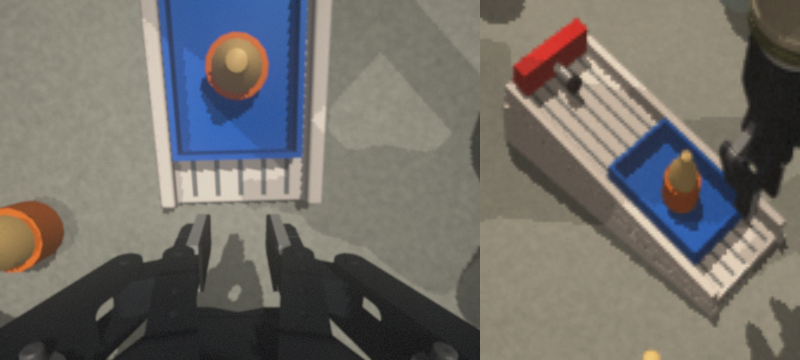

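The ring stands upright in the tray, whose low edge is at along -62 mm. The fingers are behind it over the bare ramp, so I'll lower them in felt steps.

{"op": "play_rows", "data": {
  "deltas": [
    [[0.001,0,0.02],[0,0,-0.015],0.65],
    [[0,0,0.02],[0,0,0],0.65],
    [[0,0,0.008],[0,0,0],0.65],
    [[0,0,0],[0,0,0],0.65]
  ]
}}

```text
time: 15.3
tool_pos: [539.0, -170.2, 6.3]
tcp_rot: [179.3, -7.5, 100.8]
ft_force: [-0.1, 0.7, -0.2]
finger_gap: 30.0
```

```bash
python3 - <<'E'
from h import *
s=r.sense();U=np.array([519,-80,24.3]);q=s["tool_pos"]-U;print(q@X,q@V,q@N,s["tcp_rot"],s["ft_force"])
print(delta(U-28*N-90*X+3*V,Rpush))
E
```

```text
-93.95585066413844 -2.7673649295430374 -4.949270014340831 [179.29207581  -7.46152521 100.75419127] [-0.14671539  0.70059356 -0.21179158]
(array([ 4.2, -6.1, 22.9]), array([ 0.012,  0.01 , -0.001]))
```

{"op": "play_rows", "data": {
  "deltas": [
    [[0.001,-0.005,0.008],[0.012,0.01,0],0.65],
    [[0,0,0.005],[0,0,0],0.65],
    [[0,0,0.003],[0,0,0],0.65],
    [[0,0,0],[0,0,0],0.65]
  ]
}}

```text
time: 15.8
tool_pos: [533.8, -168.3, -9.8]
tcp_rot: [180.0, -8.0, 100.8]
ft_force: [0.1, 0.1, -0.7]
finger_gap: 30.0
```

```bash
python3 - <<'E'
from h import *
s=r.sense();U=np.array([519,-80,24.3]);q=s["tool_pos"]-U;print(q@X,q@V,q@N,s["tcp_rot"],s["ft_force"])
print(delta(U-28*N-90*X+3*V,Rpush))
E
```

```text
-93.38026128294243 1.9798140345020052 -21.305471578395593 [179.97871446  -8.03493731 100.7512778 ] [ 0.05585841  0.07931332 -0.66993107]
(array([ 3.4, -1. ,  6.7]), array([ 0.   , -0.   , -0.001]))
```

{"op": "play_rows", "data": {
  "deltas": [
    [[0,0,0.003],[0,0,0],0.65],
    [[0,0,0.001],[0,0,0],0.65]
  ]
}}

```text
time: 16.05
tool_pos: [534.1, -167.9, -13.6]
tcp_rot: [179.9, -8.0, 100.8]
ft_force: [0.4, 0.2, 0.1]
finger_gap: 29.8
```

{"op": "play_rows", "data": {
  "deltas": [
    [[0,0,0.003],[0,0,0],0.65],
    [[0,0,0],[0,0,0],0.65]
  ]
}}

```text
time: 16.3
tool_pos: [534.1, -167.5, -16.7]
tcp_rot: [179.9, -8.0, 100.8]
ft_force: [-0.5, 0.8, 0.3]
finger_gap: 30.2
```

{"op": "play_rows", "data": {
  "deltas": [
    [[0.005,0,0],[0,0,0],0.65],
    [[0.005,0,0],[0,0,0],0.65],
    [[0.003,0,0],[0,0,0],0.65]
  ]
}}

```text
time: 16.68
tool_pos: [531.6, -154.0, -14.6]
tcp_rot: [179.9, -8.0, 100.8]
ft_force: [-0.5, -0.4, -0.5]
finger_gap: 29.8
```

{"op": "play_rows", "data": {
  "deltas": [
    [[0.004,0,0],[0,0,0],0.65],
    [[0.004,0,0],[0,0,0],0.65],
    [[0.004,0,0],[0,0,0],0.65]
  ]
}}

```text
time: 17.05
tool_pos: [529.4, -142.2, -12.8]
tcp_rot: [179.9, -7.9, 100.8]
ft_force: [-0.4, -2.5, -1.6]
finger_gap: 29.9
```

```bash
cat > st.py <<'E'
from h import *
s=r.sense();U=np.array([519,-80,24.3]);q=s["tool_pos"]-U;f=s["ft_force"];print(round(s["time"],2),"X,V,N",(q@X).round(1),(q@V).round(1),(q@N).round(1),"F",(f@X).round(1),(f@V).round(1),(f@N).round(1),s["tcp_rot"].round(1))
E
python3 st.py
```

```text
17.05 X,V,N -67.6 1.5 -28.0 F -2.6 0.9 -1.3 [179.9  -7.9 100.8]
```

Contact made, with the tray sliding at about 2.6 N. I'll push on gently. The image puts the buffer face about 95 mm ahead.

{"op": "play_rows", "data": {
  "deltas": [
    [[0.004,0,0],[0,0,0],0.65],
    [[0.005,0,0],[0,0,0],0.65],
    [[0.005,0,0],[0,0,0],0.65],
    [[0.005,0,0],[0,0,0],0.65],
    [[0.005,0,0],[0,0,0],0.65],
    [[0.005,0,0],[0,0,0],0.65],
    [[0.005,0,0],[0,0,0],0.65],
    [[0.004,0,0],[0,0,0],0.65]
  ]
}}

```text
time: 18.05
tool_pos: [522.0, -103.0, -7.2]
tcp_rot: [179.9, -7.9, 100.8]
ft_force: [1.1, -2.4, -0.6]
finger_gap: 29.7
```

```bash
python3 st.py
```

```text
18.05 X,V,N -27.3 1.4 -27.9 F -2.6 -0.6 -0.2 [179.9  -7.9 100.8]
```

{"op": "play_rows", "data": {
  "deltas": [
    [[0.004,0,0],[0,0,0],0.65],
    [[0.005,0,0],[0,0,0],0.65],
    [[0.005,0,0],[0,0,0],0.65],
    [[0.005,0,0],[0,0,0],0.65],
    [[0.005,0,0],[0,0,0],0.65],
    [[0.003,0,0],[0,0,0],0.65],
    [[0.002,0,0],[0,0,0],0.65]
  ]
}}

```text
time: 18.92
tool_pos: [516.2, -72.7, -2.9]
tcp_rot: [179.9, -7.9, 100.8]
ft_force: [0.0, -2.9, -0.7]
finger_gap: 29.7
```

```bash
python3 st.py
```

```text
18.93 X,V,N 3.8 1.4 -28.0 F -2.9 0.5 -0.3 [179.9  -7.9 100.8]
```

{"op": "play_rows", "data": {
  "deltas": [
    [[0.002,0,0],[0,0,0],0.65],
    [[0.002,0,0],[0,0,0],0.65],
    [[0.002,0,0],[0,0,0],0.65],
    [[0.001,0,0],[0,0,0],0.65],
    [[0.001,0,0],[0,0,0],0.65]
  ]
}}

```text
time: 19.55
tool_pos: [514.6, -64.6, -1.7]
tcp_rot: [179.9, -7.9, 100.8]
ft_force: [0.1, -2.6, -1.3]
finger_gap: 29.8
```

```bash
python3 st.py
```

```text
19.55 X,V,N 12.2 1.4 -27.9 F -2.8 0.4 -0.9 [179.9  -7.9 100.8]
```

{"op": "play_rows", "data": {
  "deltas": [
    [[0.001,0,0],[0,0,0],0.65],
    [[0.001,0,0],[0,0,0],0.65]
  ]
}}

```text
time: 19.8
tool_pos: [514.3, -62.6, -1.4]
tcp_rot: [179.9, -7.9, 100.8]
ft_force: [-0.8, -2.4, -1.6]
finger_gap: 30.0
```

{"op": "play_rows", "data": {
  "deltas": [
    [[0.001,0,0],[0,0,0],0.65],
    [[0.001,0,0],[0,0,0],0.65]
  ]
}}

```text
time: 20.05
tool_pos: [513.8, -60.6, -1.1]
tcp_rot: [179.9, -7.9, 100.7]
ft_force: [0.9, -2.6, -1.2]
finger_gap: 29.9
```

{"op": "play_rows", "data": {
  "deltas": [
    [[0.001,0,0],[0,0,0],0.65],
    [[0.001,0,0],[0,0,0],0.65]
  ]
}}

```text
time: 20.3
tool_pos: [513.5, -58.5, -0.8]
tcp_rot: [179.9, -7.9, 100.7]
ft_force: [0.7, -2.8, -1.5]
finger_gap: 29.9
```

{"op": "play_rows", "data": {
  "deltas": [
    [[0.001,0,0],[0,0,0],0.65],
    [[0.001,0,0],[0,0,0],0.65]
  ]
}}

```text
time: 20.55
tool_pos: [513.1, -56.4, -0.5]
tcp_rot: [179.9, -7.9, 100.7]
ft_force: [0.4, -3.6, -1.5]
finger_gap: 30.0
```

{"op": "play_rows", "data": {
  "deltas": [
    [[0.001,0,0],[0,0,0],0.65]
  ]
}}

```text
time: 20.68
tool_pos: [512.9, -55.7, -0.4]
tcp_rot: [179.9, -7.8, 100.7]
ft_force: [0.9, -6.2, -2.5]
finger_gap: 30.0
```

{"op": "play_rows", "data": {
  "deltas": [
    [[0.0005,0,0],[0,0,0],0.65]
  ]
}}

```text
time: 20.8
tool_pos: [512.9, -55.6, -0.4]
tcp_rot: [179.9, -7.8, 100.8]
ft_force: [2.2, -6.4, -3.0]
finger_gap: 30.1
```

```bash
python3 st.py
```

```text
20.8 X,V,N 21.4 1.4 -27.9 F -7.1 -0.9 -2.0 [179.9  -7.8 100.8]
```

That's about 4 N above the sliding force, at the place the image predicted for the buffer. I'll back off gently along the ramp and then lift clear.

{"op": "play_rows", "data": {
  "deltas": [
    [[-0.0005,0,0],[0,0,0],0.65],
    [[-0.001,0,0],[0,0,0],0.65],
    [[-0.002,0,0],[0,0,0],0.65],
    [[-0.005,0,0],[0,0,0],0.65],
    [[-0.01,0,0],[0,0,0],0.65],
    [[-0.012,0,0],[0,0,0],0.65],
    [[0,0,-0.02],[0,0,0],0.65],
    [[0,0,-0.03],[0,0,0],0.65]
  ]
}}

```text
time: 21.8
tool_pos: [517.4, -93.2, 42.6]
tcp_rot: [-179.8, -8.1, 100.7]
ft_force: [0.7, 0.5, 0.3]
finger_gap: 29.7
```

{"op": "play_rows", "data": {
  "deltas": [
    [[0,0,-0.04],[0,0,0],0.65],
    [[0,0,-0.04],[0,0,0],0.65],
    [[-0.02,0,-0.02],[0,0,0],0.65],
    [[0,0,0],[0,0,0],0.65],
    [[0,0,0],[0,0,0],0.65]
  ]
}}

```text
time: 22.42
tool_pos: [525.2, -131.3, 143.2]
tcp_rot: [-179.9, -8.0, 100.5]
ft_force: [0.2, 0.5, -0.6]
finger_gap: 29.5
```

```bash
python3 st.py; python3 - <<'E'
from h import *
s=r.sense();im=eyes.snapshot("wrist");sd=eyes.snapshot("side")
C=cam("wrist",s);U=np.array([519,-80,24.3])
m,b=blobs(im,(105,120,40),(128,255,255),200);print(b)
c=max(cv2.findContours(m,0,2)[0],key=cv2.contourArea)
for p in cv2.approxPolyDP(c,6,True)[:,0]:
    g=onplane(C,p,U+20*N,N)-U;print(p,round(g@X,1),round(g@V,1))
cv2.imwrite("pics/w9.png",np.hstack([cv2.resize(im[:360],(467,360)),cv2.resize(sd[170:290,215:326],(333,360))])[:,:,::-1])
E
```

```text
22.43 X,V,N -34.4 3.5 124.9 F 0.4 -0.2 -0.6 [-179.9   -8.   100.5]
[([275.1, 63.1], [218, 0, 119, 120, 10477])]
[218   0] 119.8 47.1
[224 119] 33.7 46.6
[331 117] 34.9 -41.1
[336   0] 119.5 -41.5
```

View pics/w9.png

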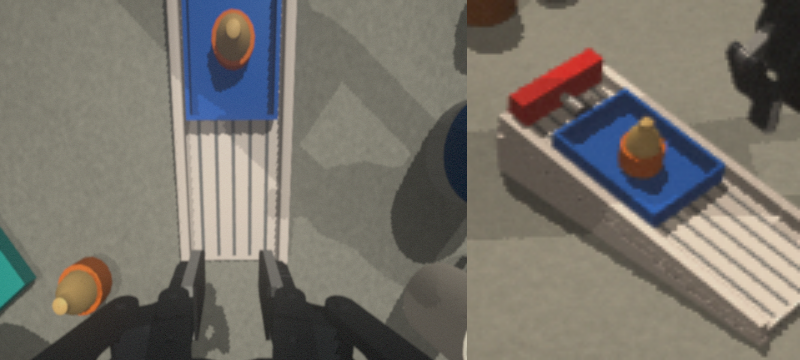

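The last view shows the ring upright in the tray at (233,38), with the tray up at the red stop and the robot clear. Handing in.

```bash
python3 -c "
from bench import r
print(r.hand_in())"
```

```text
the job is handed in; nothing more can be done
None
```

I stood the smaller teat ring upright in the blue tray and let go of it. I then slid the tray about 96 mm up the ramp until I felt the buffer, backed off, lifted clear and handed in at about 22.5 s of the 72 s allowed.

**Buffer contact:** Sliding took about 2.7 N. At the end the force along the ramp rose to about 7.1 N, so roughly 4 N on the buffer. The tray's top end was then at about the spot where the first wrist picture had put the buffer.

**Final checks:** The last pictures show the ring upright in the tray, the tray up at the stop and the gripper clear. After I backed off, the tray's low edge measured within 1–2 mm of where the push ended. I did not feel for the buffer again after letting go, so contact at rest is inferred. I also did not re-measure the bystanders; no move went near them.

**What disagreed or went wrong:**
- **Fingertip position:** The pictures put the fingertips about 36–39 mm behind the reported TCP, not at it. My first grasp therefore closed on the teat's tip; I opened, went lower and gripped the ring properly.
- **Force when setting the ring down:** I kept stepping down after it had already touched the tray floor. The wrist force briefly reached about 43 N vertically, or about 47 N in all. The load went through the held ring, not the arm or gripper body, and I relaxed it at once. It is above the 40 N figure for body contact but well under the 120 N wrist limit.

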